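# Weigh the salt jar on the beam scale

### The arm

A 7-joint arm with a two-finger parallel gripper is mounted at the origin on a cart in front of the work surface, level with it; the furniture and walls round the work are solid. World frame = base frame: x ahead of the robot, y to its left, z up, the work surface at z = 0. Lengths are in m, angles in rad, forces in N, time in s.
With the tool pointing down it reaches from about 0.4 to 0.875 m from the base axis. Payload 6.5 kg.
Tool frame: the origin (TCP) lies between the finger pads; the fingertips stand 22 mm ahead of it and the grasp point (between the pads) lies 3 mm ahead of it; z points along the fingers, y is the line along which they close (so a half turn about z gives the same grasp; the last joint's range is limited). The gripper opens to 88 mm and grips with 3 to 60 N. Pads are 18 mm wide; open, the fingers measure 123 mm over their backs; the gripper's body (75 mm by 187 mm) begins 45 mm behind the grasp point.
Start: joints at [1.143, 0.536, -0.004, 1.538, 0.003, 1.067, -0.071], TCP at [0.23, -0.608, 0.261] pointing down, gripper open.
Joint ranges: [-2.7, 2.7], [-0.37, 2.16], [-1.27, 1.26], [0.24, 2.4], [-1.31, 4.45], [0.19, 1.91], [-2.76, 2.76]. Speed limits (rad/s): [2.39, 2.39, 3.14, 3.14, 3.14, 3.14, 3.14].

### API

Orientations are given as a unit quaternion [x, y, z, w].
In Python, from rig import observe, cams, job, spotter gives the robot as it stands. The module is installed in compiled form; this text tells all that it offers.
- The arm moves only by the tool arm_command, never from a script. Its argument "series" is one flat list of numbers, 4 for each row, row after row: the shift along the tool's x, y, z in cm, then the turn about the tool's z in degrees. A call has 1 to 20 rows; each row shifts and turns the commanded pose from where the row before left it, along the tool's axes as they then stand; what a row does not reach is not made up. A row lasts 1/10 s, in which the tool goes at most 50 mm and 8.59 degrees, less where a joint would pass 70% of its speed; a pose out of reach is approached as far as the arm can. A call with a gripper value outside its range is refused whole. "jaw" is the opening, from 0 (shut) to 1 (fully open), set as the call begins (left out, the last holds). The fingers move at their own pace and stop on an object; "newtons" is the grip in N (left out, the last holds). Time passes only in rows, so rows that do not move let the fingers close. It gives the time, the measured TCP pose, the force, the opening and the grip force at its end, in the units of the state.
- observe(): the state, without advancing time (a new reading comes with each control period).
- cams.read_camera(name): name is "scene" or "side" or "wrist"; returns the picture (384x512x3 uint8, blue, green, red); there is no depth.
- cams.calibration(name): a dict with "fovy" (degrees; the focal length in pixels is half the picture's height over the tangent of half this angle, whatever the lens; pixels are square), "cx", "cy" (the principal point, pixels), "R" (3x3) and "t" (3): a world point X has camera coordinates R X + t; the wrist camera has in their place "hand_eye" (4x4, takes a point from camera to tool coordinates, whose origin is the TCP and whose axes are the flange's). Camera axes: x right, y down, z forward; pixel columns grow to the right and rows downward; lengths in m; the calibration is good to about 2 mm. The wrist camera is an equidistant fisheye: a pixel r from the principal point sees the ray r / f radians off the axis. A picture is of the moment at which its call begins: read the wrist's pose just before it. calibration takes no time and is no camera call.
- job.close_job(): hands the job in; it is judged then, once.
Trained networks look in the newest picture that a camera, given by its name, has taken for a name from the list of things; names that differ only in an ending like _2 or _b are one class to them, and where a whole thing is asked for, a point or a joint stands for the part that bears it (a point fixed in the world has none). Each returns a list of dicts, best first, with "score" (0 to 1); they miss things now and then, are a little off and sometimes report something else, mostly with a low value. They report only what shows in the picture. A call takes as long as a camera call. They do not tell look-alikes from the thing itself.
- spotter.spot_in(camera, label): "rect" ([left, top, right, bottom] in pixels, round what is visible of it).
The state is a dict: "time_s": time; "joints": joint angles; "dq": joint speeds; "tau": joint torques, N m; "tcp_pos": TCP position; "ee_rot": TCP orientation; "contact_force": force on the tool from outside, world axes, zero at the start; "torque": the same for the moment, N m; "opening": finger opening in m; "grasp_force": force on a finger pad.
Only numpy, scipy, OpenCV 4.12 (cv2) and the standard library are available. Lean on these libraries where they do the work, as an engineer would, in place of code of your own. Each camera call takes 0.05 s, during which the arm holds its last target. There are 200 camera calls.

### The job

Stand the salt jar upright in the middle of the round platter of the beam scale and let go of it. Then weigh it: with a fingertip push the poise gently along the notched beam by its upright tab, without gripping it or leaning on the beam, until the pointer comes to rest level with the fixed index lug with nothing touching the scale. Leave the other things on the table where they are.

Things in the scene. Friction and masses are not known exactly. Their poses are not given: they have to be found in the camera images.
- salt_jar: Loose round jar, 45 mm in diameter and 106 mm high with its cap, 0.18 to 0.33 kg (how full it is varies). Origin at the centre of its underside, z up. Grip it across the body, 50 to 80 mm above its foot.
- scale_base: Base of the beam scale, fixed to the table: grey plate 70 x 470 x 12 mm. Origin on the table under the beam's pivot; x to the back of the scale, y along the beam from the pivot to the pointer, z up. The pivot lies 85 mm above the origin. Nothing fixed on it is higher than 120 mm; the pivot's fork is 32 mm long along the beam and 101 mm high.
- platter_top (a point): Centre of the platter's flat top. The round steel platter, 100 mm across, is rigid with the beam: 115 mm from the pivot on the side away from the pointer, its top 44 mm above the table when the beam is level; it rises or sinks by about 10 mm as the beam swings, down when the pointer goes up. Empty, it stands high.
- beam: Aluminium bar 10 mm wide, 14 mm high, that swings about the pivot by at most 0.09 rad up or down and comes to rest within a second. Its top has rounded teeth 10 mm apart, 50 to 220 mm from the pivot; it carries poise, pointer and platter. Origin at the pivot, y along the beam to the pointer. Beam, poise and platter bear a push of 15 N at most from a finger.
- poise: Steel slider on the beam, 30 mm wide, 28 mm long, with a tab on top. Origin on the beam's axis, y along the beam away from the pivot; travels 60 to 210 mm from the pivot. A spring pawl holds it in notches at 65, 75, 85 ... 205 mm; a push of 2.5 to 3.5 N along the beam carries it over a crest, then it snaps into the next. It starts 65 to 95 mm out; the jar balances with it 120 to 180 mm out.
- poise_top (a point): Centre of the top edge of the poise's tab, 72 mm above the beam's axis. The tab is 10 mm thick along the beam, 28 mm wide across it, and stands 45 mm above the slider's flat top.
- pointer_tip (a point): Tip of the pointer at the beam's end, 268 mm from the pivot; moves up and down, at most 24 mm either way. The jar on the platter raises it; moving the poise one notch outward from the pivot lowers it by about 7.5 mm, inward raises it. A push on the poise tilts the beam, so the pointer tells the truth only when nothing touches poise or beam.
- index (a point): Middle of the index lug's face, 4 mm beyond the pointer tip when the beam is level, at the pivot's height; the lug is a fixed dark steel block 11 mm high on a post of the base.
- empty_cup: Bystander: loose clear cup, 113 mm across, 52 mm high.
- tape: Bystander: loose roll of tape lying flat, 83 mm across, 24 mm high.
- marker: Bystander: loose marker pen, 130 mm long.
- fruit_cup: Bystander: loose clear cup of plums, 113 mm across, 52 mm high.
- jars: Bystander: loose stack of clear jars, 115 mm across, 107 mm high.
- lids: Bystander: loose stack of white lids, 153 mm across, 21 mm high.
There are look-alikes about, which are no part of the job. Leave any blue look-alike of the salt_jar alone.

How it is judged:
On the way, in this order (a step that is already met when the one before it is completed fails the run):
1. the salt jar stands on the platter, let go (horizontal distance between salt_jar and platter_top below 0.025 m and contact force between salt_jar and beam above 0.8 N and contact force between the fingers and salt_jar below 0.1 N and angle between salt_jar's own z axis and vertical below 0.15 rad), for 0.3 s.
2. the pointer rests level with the index lug, with nothing touching the beam (z of pointer_tip in the frame of index between -0.0055 and 0.0055 m and angular speed of beam below 0.03 rad/s and contact force between the fingers and beam below 0.1 N), for 0.4 s.
At the end, for the whole second after the job is handed in: The salt jar stands upright and still on the platter, its centre within 25 mm of the platter's, and the beam is at rest with the pointer tip within 5.5 mm in height of the middle of the index lug, that is, level with the lug (z of pointer_tip in the frame of index between -0.0055 and 0.0055 m and angular speed of beam below 0.03 rad/s and horizontal distance between salt_jar and platter_top below 0.025 m and contact force between salt_jar and beam above 0.8 N and angle between salt_jar's own z axis and vertical below 0.15 rad and linear speed of salt_jar below 0.02 m/s); the robot touches nothing.
It fails at once if the robot pushes or grips the beam or the poise with more than 15 N (contact force between any of the fingers, the arm and beam above 15 N).
It fails at once if the jar is slammed or pressed on the platter with more than 25 N (contact force between salt_jar and beam above 25 N).
It fails at once if the jar tips over (angle between salt_jar's own z axis and vertical above 0.6 rad).
It fails at once if a bystander is moved by more than 30 mm (distance of any of empty_cup, tape, marker, fruit_cup, jars, lids from where it was at the start of the episode above 0.03 m).
It also fails if it takes over 64 s, if anything falls off the work surface, if the arm or the gripper's body presses on something with over 40 N, if the wrist force passes 120 N, or if a joint passes its speed limit or range.

## Working session

There is one attempt and no reset: what is moved stays moved. The work goes in short steps, Python scripts to look and compute and a tool call to move; the robot and the scene stay as the last step left them, time stands still between calls to the robot, and variables do not carry over. Pictures are saved under pics/ and viewed, at most 10 in all, crops included, and the job is handed in when it is done.

Besides the shell and the picture viewer there is one more tool, called by a JSON object that holds its "api" and its "payload". arm_command: Moves the arm, as the interface text tells. Its arguments: {"type":"object","properties":{"series":{"type":"array"},"jaw":{"type":"number"},"newtons":{"type":"number"}},"required":["series"]}

```bash
mkdir -p pics
cat > h.py <<'E'
import numpy as np,cv2
from rig import observe,cams,job,spotter
from scipy.spatial.transform import Rotation as Ro
def f(c): return 192/np.tan(np.radians(c["fovy"])/2)
def ray(n,u,v,s=None):
    c=cams.calibration(n);x=(u-c["cx"])/f(c);y=(v-c["cy"])/f(c)
    if n=="wrist":
        r=np.hypot(x,y);k=np.sin(r)/r if r>1e-9 else 1
        d=np.array([x*k,y*k,np.cos(r)]);H=np.array(c["hand_eye"]);R=Ro.from_quat(s["ee_rot"]).as_matrix()
        return R@H[:3,3]+np.array(s["tcp_pos"]),R@H[:3,:3]@d
    R=np.array(c["R"]);t=np.array(c["t"]);return -R.T@t,R.T@np.array([x,y,1])
def atz(n,u,v,z,s=None):
    o,d=ray(n,u,v,s);return o+d*(z-o[2])/d[2]
def proj(n,X):
    c=cams.calibration(n);p=np.array(c["R"])@X+np.array(c["t"]);return p[:2]/p[2]*f(c)+[c["cx"],c["cy"]]
def tri(*rs):
    A=0;b=0
    for o,d in rs:
        d=d/np.linalg.norm(d);P=np.eye(3)-np.outer(d,d);A=A+P;b=b+P@o
    return np.linalg.solve(A,b)
E
python3 - <<'E'
from h import *
np.set_printoptions(precision=3,suppress=True)
s=observe();print(s)
for n in ["scene","side","wrist"]:
    im=cams.read_camera(n);cv2.imwrite(f"pics/{n}0.png",im)
    c=cams.calibration(n);print(n,c)
    for l in ["salt_jar","scale_base","platter_top","poise","poise_top","pointer_tip","index"]:
        print(n,l,[(np.round(r["rect"]),round(r["score"],2)) for r in spotter.spot_in(n,l)[:3]])
E
```

```text
{'time_s': 0.0, 'joints': array([ 1.143,  0.537, -0.004,  1.539,  0.003,  1.067, -0.071]), 'dq': array([ 0.   ,  0.001, -0.   , -0.   , -0.   , -0.003,  0.   ]), 'tau': array([ -0.   , -57.098,   0.991, -25.16 ,  -0.056,   0.018,   0.   ]), 'tcp_pos': array([ 0.23 , -0.607,  0.26 ]), 'ee_rot': array([ 0.984,  0.18 , -0.   , -0.001]), 'contact_force': array([-0.645,  0.224,  0.762]), 'torque': array([ 0.006,  0.016, -0.044]), 'grasp_force': 0.0, 'opening': 0.08827076215393416}
scene {'fovy': 50.66895468971524, 'cx': 254.5085305020493, 'cy': 195.24827792682996, 'R': array([[-0.849, -0.529, -0.01 ],
       [-0.392,  0.642, -0.658],
       [ 0.354, -0.555, -0.753]]), 't': array([0.446, 0.318, 1.037])}
scene salt_jar [(array([308., 146., 324., 176.]), 0.87), (array([320., 123., 333., 151.]), 0.86), (array([256., 238., 272., 274.]), 0.81)]
scene scale_base [(array([195., 158., 276., 293.]), 0.68), (array([308., 194., 347., 224.]), 0.37)]
scene platter_top [(array([212., 161., 275., 259.]), 0.64)]
scene poise [(array([230., 196., 239., 223.]), 0.5)]
scene poise_top [(array([226., 197., 244.
[... 567 characters left out ...]
op [(array([214., 167., 274., 234.]), 0.86)]
side poise [(array([233., 176., 242., 208.]), 0.72)]
side poise_top [(array([230., 175., 248., 211.]), 0.84)]
side pointer_tip [(array([196., 170., 276., 267.]), 0.61), (array([216., 166., 278., 232.]), 0.55)]
side index [(array([192., 166., 274., 266.]), 0.84)]
wrist {'fovy': 65.70646984690485, 'cx': 255.64496505360668, 'cy': 192.51553871457412, 'hand_eye': array([[ 0.   , -0.964, -0.264,  0.069],
       [ 1.   ,  0.   , -0.   , -0.001],
       [ 0.   , -0.264,  0.964, -0.123],
       [ 0.   ,  0.   ,  0.   ,  1.   ]])}
wrist salt_jar []
wrist scale_base []
wrist platter_top []
wrist poise []
wrist poise_top []
wrist pointer_tip []
wrist index []
```

Run:
```python
import cv2
for n in ["scene","side"]:
    im=cv2.imread(f"pics/{n}0.png")[100:300,150:400];cv2.imwrite(f"pics/{n}0c.png",cv2.resize(im,None,fx=3,fy=3,interpolation=2)[:600,:800])
```

```text
(no output)
```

View pics/scene0c.png

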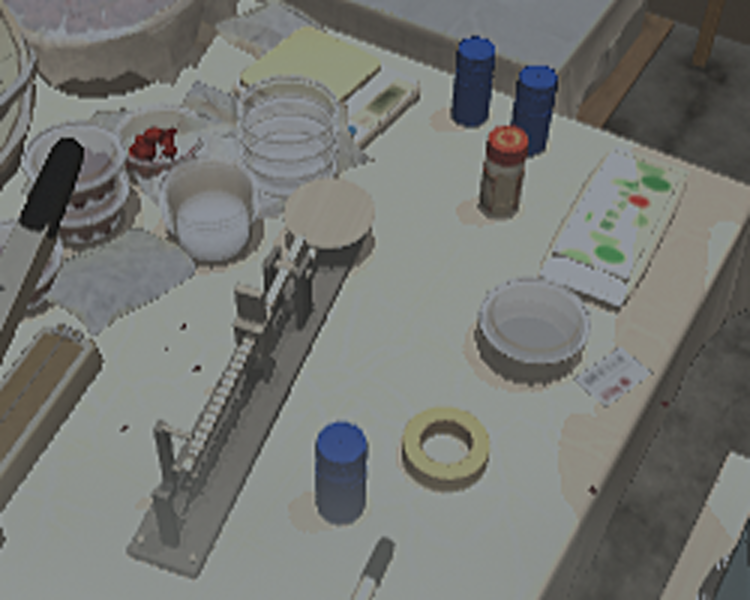

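View pics/side0c.png

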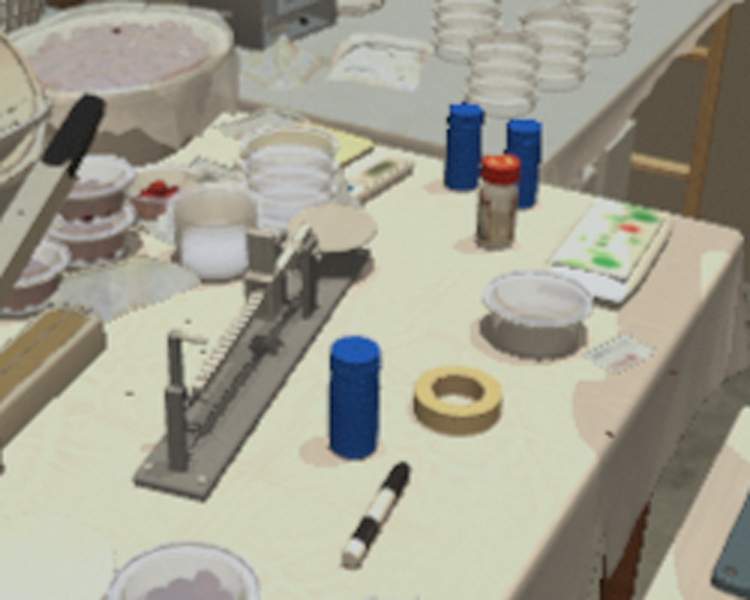

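Run:
```python
from h import *
np.set_printoptions(precision=3,suppress=True)
for n in["scene","side"]: print(n,ray(n,1,1)[0])
C=lambda x,y:(150+x/3,100+y/3)
def two(name,a,b):
    a=C(*a);b=C(*b);X=tri(ray("scene",*a),ray("side",*b));print(name,X,proj("scene",X)-a,proj("side",X)-b);return X
P=two("platter",(330,213),(332,228))
T=two("tabtop",(250,290),(265,234))
two("jar cap",(508,138),(501,163))
two("lugish",(160,428),(175,337))
for n,pt in (("scene",(502,210)),("side",(495,243))): print("jarfoot",atz(n,*C(*pt),0))
for n,pts in (("scene",[(130,552),(197,577),(375,250)]),("side",[(135,482),(207,499),(371,258)])):
    for p in pts: print("base",n,atz(n,*C(*p),.012))
print("platter z.054",atz("scene",*C(330,213),.054),atz("side",*C(332,228),.054))
print("blue jar",atz("scene",*C(341,510),0),atz("side",*C(354,445),0))
print("cup",atz("side",*C(538,290),.052),"jars",atz("side",*C(292,145),.107),atz("scene",*C(290,105),.107),"emptyish cup",atz("scene",*C(210,200),.05))
```

```text
scene [0.136 0.607 0.994]
side [-0.013  0.932  0.715]
platter [ 0.621 -0.189  0.048] [0.138 0.013] [-0.135 -0.012]
tabtop [0.582 0.013 0.142] [0.871 0.094] [-0.847 -0.103]
jar cap [ 0.489 -0.348  0.097] [0.287 0.021] [-0.273 -0.007]
lugish [0.578 0.166 0.11 ] [0.567 0.053] [-0.566 -0.076]
jarfoot [ 0.48  -0.336 -0.   ]
jarfoot [ 0.483 -0.335  0.   ]
base scene [0.571 0.24  0.012]
base scene [0.505 0.229 0.012]
base scene [ 0.568 -0.196  0.012]
base side [0.564 0.248 0.012]
base side [0.498 0.235 0.012]
base side [ 0.58  -0.208  0.012]
platter z.054 [ 0.618 -0.184  0.054] [ 0.615 -0.179  0.054]
blue jar [0.435 0.097 0.   ] [0.436 0.092 0.   ]
cup [ 0.368 -0.171  0.052] jars [ 0.708 -0.248  0.107] [ 0.717 -0.26   0.107] emptyish cup [ 0.744 -0.136  0.05 ]
```

Run:
```python
from h import *
np.set_printoptions(precision=3,suppress=True)
for p in[(326.5,149),(307.5,140)]: print(atz("scene",*p,0))
```

```text
[ 0.499 -0.449  0.   ]
[ 0.58  -0.457  0.   ]
```

{"api": "arm_command", "payload": {"series": [4.2,-2,0,0,4.2,-2,0,0,4.2,-2,0,0,4.2,-2,0,0,4.2,-2,0,0,4.2,-2,0,0,4.2,-2,0,0,3.6,-1.8,0,0,0,0,0,0,0,0,0,0], "jaw": 1, "newtons": 15}}

```text
time_s: 2.2
tcp_pos: [0.4833, -0.3426, 0.2607]
ee_rot: [0.983, 0.181, -0.0, 0.0]
contact_force: [-0.8, -0.7, 0.1]
opening: 0.0883
grasp_force: 0.0
```

Run:
```python
from h import *
np.set_printoptions(precision=3,suppress=True)
s=observe();im=cams.read_camera("wrist");cv2.imwrite("pics/w1.png",im);print(s["tcp_pos"],s["ee_rot"],s["time_s"])
for r in spotter.spot_in("wrist","salt_jar"):
    q=r["rect"];print(np.round(q),r["score"],atz("wrist",(q[0]+q[2])/2,(q[1]+q[3])/2,.1,s))
```

```text
[ 0.483 -0.343  0.261] [ 0.983  0.181 -0.     0.   ] 2.2
[230. 142. 275. 198.] 0.98 [ 0.495 -0.334  0.1  ]
[  3.  95.  12. 122.] 0.77 [ 0.467 -0.022  0.1  ]
[352. 109. 422. 154.] 0.75 [ 0.582 -0.447  0.1  ]
[324. 163. 380. 219.] 0.57 [ 0.511 -0.437  0.1  ]
[  0.   0. 217.  54.] 0.43 [ 0.586 -0.14   0.1  ]
```

View pics/w1.png

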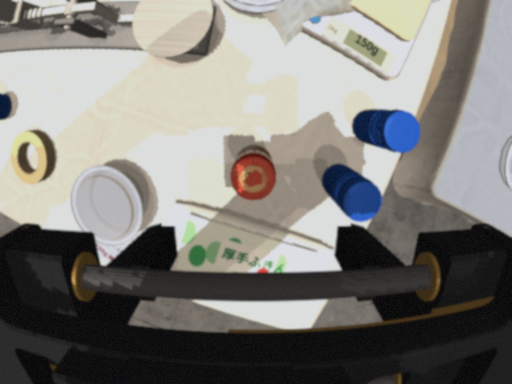

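The picture shows the red-capped salt jar with its cap at about (253,176), the two blue look-alikes to its right, and the platter at top, around (175,20).

Run:
```python
from h import *
np.set_printoptions(precision=3,suppress=True)
s=observe();R=Ro.from_quat(s["ee_rot"]).as_matrix()
for p,z in [((253,176),.106),((253,198),.1),((253,154),.1)]:
    X=atz("wrist",*p,z,s);print(X,(R.T@(X-s["tcp_pos"]))*100)
print(atz("wrist",174,18,.052,s),[atz("wrist",*p,.052,s)for p in[(133,18),(216,20),(173,57)]])
```

```text
[ 0.489 -0.339  0.106] [ 0.922 -0.327 15.465]
[ 0.467 -0.347  0.1  ] [-1.447 -0.338 16.068]
[ 0.508 -0.331  0.1  ] [ 2.961 -0.329 16.063]
[ 0.621 -0.192  0.052] [array([ 0.609, -0.142,  0.052]), array([ 0.632, -0.24 ,  0.052]), array([ 0.576, -0.209,  0.052])]
```

{"api": "arm_command", "payload": {"series": [0.8,-0.3,3,0,0,0,4,0,0,0,4,0,0,0,4,0,0,0,3,0,0,0,0.8,0,0,0,0,0,0,0,0,0]}}

```text
time_s: 3.1
tcp_pos: [0.4897, -0.339, 0.0742]
ee_rot: [0.984, 0.179, 0.001, 0.001]
contact_force: [-0.6, -0.1, 0.1]
opening: 0.0878
grasp_force: 0.0
```

{"api": "arm_command", "payload": {"series": [0,0,0,0,0,0,0,0,0,0,0,0,0,0,0,0,0,0,0,0,0,0,0,0,0,0,0,0,0,0,0,0], "jaw": 0.3, "newtons": 15}}

```text
time_s: 3.9
tcp_pos: [0.4892, -0.3376, 0.0728]
ee_rot: [0.984, 0.18, -0.0, -0.0]
contact_force: [-0.4, 0.6, 1.8]
opening: 0.0438
grasp_force: 15.0
```

{"api": "arm_command", "payload": {"series": [0,0,-1,0,0,0,-2.5,0,0,0,-2.5,5,0,0,-2.5,5,0,0,-2.5,0,2,-1.5,0,0,2.5,-2,0,0,2.5,-2,0,0,2.5,-2,0,0,2.5,-2,0,0,2.2,-1.5,0,0,1.5,-1,0,0,0,0,0,0,0,0,0,0]}}

```text
time_s: 5.3
tcp_pos: [0.6203, -0.1916, 0.1826]
ee_rot: [0.996, 0.093, -0.001, 0.0]
contact_force: [0.1, 1.2, -2.2]
opening: 0.0441
grasp_force: 15.0
```

Run:
```python
from h import *
np.set_printoptions(precision=3,suppress=True)
s=observe();print(s)
a=[]
for n in["scene","side","wrist"]:
    im=cams.read_camera(n);cv2.imwrite(f"pics/{n}2.png",im)
    a.append(cv2.resize(im[110:260,180:320],None,fx=2.8,fy=2.8,interpolation=2) if n!="wrist" else None)
cv2.imwrite("pics/c2.png",np.hstack(a[:2]))
```

```text
{'time_s': 5.3, 'joints': array([ 0.274,  0.621, -0.064,  1.599,  0.048,  0.924, -1.191]), 'dq': array([ 0.021, -0.006,  0.02 ,  0.011,  0.003, -0.001, -0.   ]), 'tau': array([ -2.113, -60.659,  -1.167, -24.228,  -0.202,  -0.127,  -0.025]), 'tcp_pos': array([ 0.62 , -0.192,  0.183]), 'ee_rot': array([ 0.996,  0.093, -0.001,  0.   ]), 'contact_force': array([ 0.088,  1.249, -2.241]), 'torque': array([-0.053,  0.065, -0.016]), 'grasp_force': 15.002485831500962, 'opening': 0.04410986646031489}
```

View pics/c2.png

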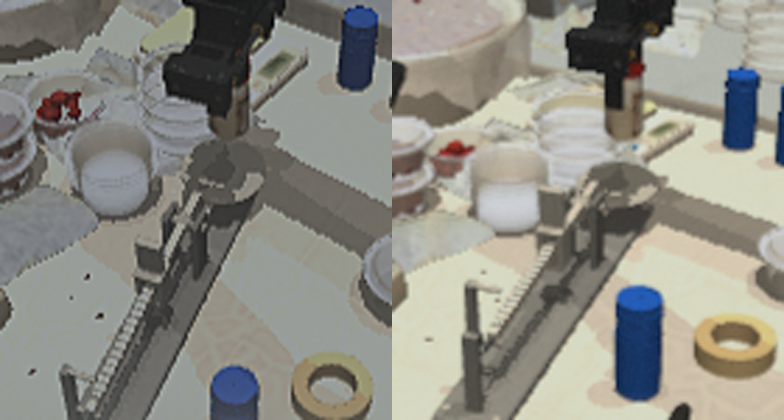

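{"api": "arm_command", "payload": {"series": [0,0,2,0,0,0,2,0,0,0,1,0,0,0,0.5,0,0,0,0.5,0,0,0,0.3,0,0,0,0.3,0,0,0,0,0]}}

```text
time_s: 6.25
tcp_pos: [0.6213, -0.1906, 0.1168]
ee_rot: [0.996, 0.094, 0.0, 0.0]
contact_force: [0.0, -0.6, -1.4]
opening: 0.0439
grasp_force: 15.0
```

{"api": "arm_command", "payload": {"series": [0,0,0.2,0,0,0,0.2,0,0,0,0,0]}}

```text
time_s: 6.55
tcp_pos: [0.6213, -0.1904, 0.1126]
ee_rot: [0.996, 0.094, 0.0, -0.0]
contact_force: [0.6, 1.0, -0.6]
opening: 0.0441
grasp_force: 15.0
```

{"api": "arm_command", "payload": {"series": [0,0,0.2,0,0,0,0,0]}}

```text
time_s: 6.75
tcp_pos: [0.6212, -0.1905, 0.1106]
ee_rot: [0.996, 0.094, 0.0, -0.0]
contact_force: [0.8, 0.4, -1.0]
opening: 0.0439
grasp_force: 15.0
```

{"api": "arm_command", "payload": {"series": [0,0,0.15,0,0,0,0,0]}}

```text
time_s: 6.95
tcp_pos: [0.6212, -0.1905, 0.1091]
ee_rot: [0.996, 0.094, 0.0, -0.0]
contact_force: [-0.4, 0.8, -0.2]
opening: 0.0439
grasp_force: 15.0
```

{"api": "arm_command", "payload": {"series": [0,0,0.15,0,0,0,0,0]}}

```text
time_s: 7.15
tcp_pos: [0.6211, -0.1905, 0.1075]
ee_rot: [0.996, 0.094, -0.0, -0.0]
contact_force: [1.5, 1.0, 0.4]
opening: 0.0437
grasp_force: 15.0
```

{"api": "arm_command", "payload": {"series": [0,0,0.1,0,0,0,0,0]}}

```text
time_s: 7.35
tcp_pos: [0.6212, -0.1905, 0.1069]
ee_rot: [0.996, 0.094, 0.0, -0.0]
contact_force: [-0.6, 1.2, 2.8]
opening: 0.0442
grasp_force: 15.0
```

{"api": "arm_command", "payload": {"series": [0,0,0,0,0,0,0,0,0,0,0,0,0,0,0,0,0,0,0,0,0,0,0,0], "jaw": 0.68}}

```text
time_s: 7.95
tcp_pos: [0.6211, -0.1906, 0.1067]
ee_rot: [0.996, 0.093, -0.0, 0.0]
contact_force: [0.7, 0.5, -0.6]
opening: 0.06
grasp_force: 0.2
```

Run:
```python
from h import *
a=[]
for n in["scene","side"]:
    im=cams.read_camera(n);cv2.imwrite(f"pics/{n}3.png",im)
    a.append(cv2.resize(im[110:260,180:320],None,fx=2.8,fy=2.8,interpolation=2))
cv2.imwrite("pics/c3.png",np.hstack(a))
```

```text
(no output)
```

View pics/c3.png

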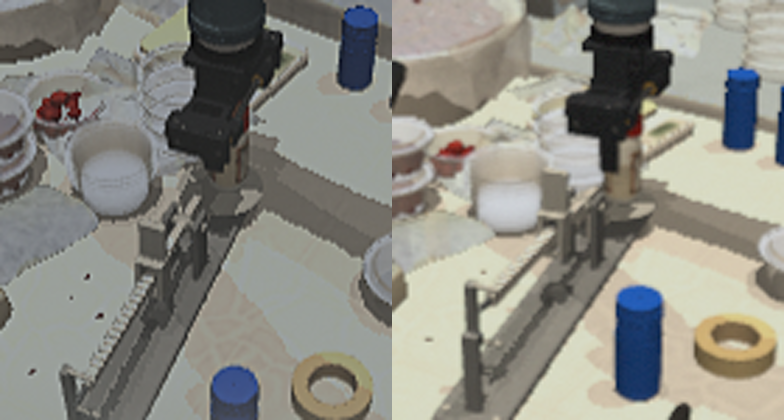

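{"api": "arm_command", "payload": {"series": [0,0,-0.5,0,0,0,-1.5,0,0,0,-3,0,0,0,-4,0,0,0,-4,0,0,-3,-2,0,0,-4,0,0,0,-4,0,0,0,-3,0,0,0,-2,0,0,0,0,0,0,0,0,0,0], "jaw": 0.8}}

```text
time_s: 9.25
tcp_pos: [0.5916, -0.034, 0.2577]
ee_rot: [0.996, 0.094, 0.001, 0.0]
contact_force: [-0.5, -0.3, -0.5]
opening: 0.0705
grasp_force: 0.0
```

{"api": "arm_command", "payload": {"series": [0,0,0,0,0,0,0,0,0,0,0,0,0,0,0,0], "jaw": 0, "newtons": 10}}

```text
time_s: 9.65
tcp_pos: [0.5913, -0.034, 0.2566]
ee_rot: [0.996, 0.093, -0.0, 0.0]
contact_force: [-0.8, 0.9, 0.1]
opening: 0.0406
grasp_force: 0.0
```

Run:
```python
from h import *
np.set_printoptions(precision=3,suppress=True)
s=observe();print(s["tcp_pos"],s["ee_rot"],s["time_s"],s["opening"])
w=cams.read_camera("wrist");a=cams.read_camera("scene");b=cams.read_camera("side")
for n,im in(("wrist",w),("scene",a),("side",b)): cv2.imwrite(f"pics/{n}4.png",im)
c=lambda im:cv2.resize(im[130:270,180:310],None,fx=2.14,fy=2.14,interpolation=2)[:300,:278]
cv2.imwrite("pics/c4.png",np.hstack([cv2.resize(w,(512,384))[:,:],np.vstack([c(a),c(b)])[:600] [:384]]) if 0 else np.vstack([np.hstack([c(a),c(b),np.zeros((300,512-556 if 0 else 0,3),np.uint8)]),cv2.resize(w,(556,417))[:300]]))
for l in["poise_top","poise","pointer_tip","index"]:
    for n in["wrist","scene","side"]:
        print(l,n,[(np.round(r["rect"]),round(r["score"],2)) for r in spotter.spot_in(n,l)[:2]])
```

```text
[ 0.591 -0.034  0.257] [ 0.996  0.093 -0.     0.   ] 9.65 0.04060721863983933
poise_top wrist [(array([190., 162., 223., 216.]), 0.84)]
poise_top scene [(array([227., 188., 241., 216.]), 0.54)]
poise_top side [(array([229., 170., 246., 206.]), 0.63), (array([290., 225., 314., 246.]), 0.59)]
poise wrist []
poise scene [(array([232., 188., 239., 219.]), 0.66)]
poise side [(array([234., 168., 246., 206.]), 0.59)]
pointer_tip wrist [(array([ 52., 128., 406., 217.]), 0.55)]
pointer_tip scene [(array([207., 168., 273., 256.]), 0.84)]
pointer_tip side [(array([254., 147., 273., 181.]), 0.74), (array([212., 167., 278., 218.]), 0.62)]
index wrist [(array([ 40., 132., 406., 217.]), 0.64)]
index scene [(array([193., 166., 276., 293.]), 0.95), (array([257., 277., 283., 320.]), 0.74)]
index side [(array([192., 171., 276., 268.]), 0.96)]
```

View pics/c4.png

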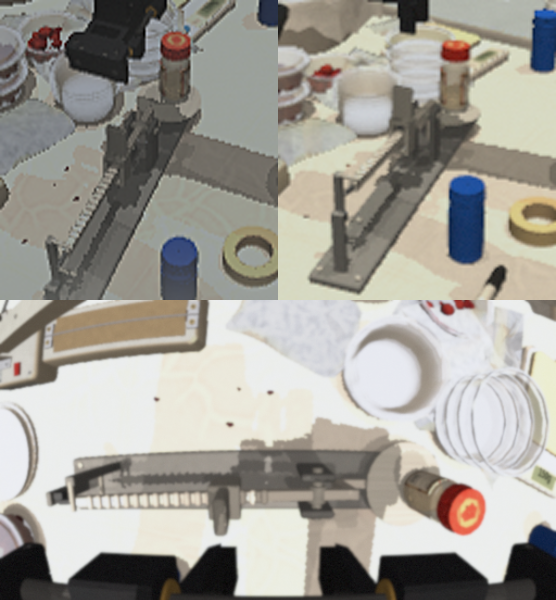

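Run:
```python
from h import *
np.set_printoptions(precision=3,suppress=True)
s=observe();R=Ro.from_quat(s["ee_rot"]).as_matrix()
im=cv2.imread("pics/wrist4.png");cv2.imwrite("pics/c5.png",cv2.resize(im[110:240,30:430],None,fx=2,fy=2,interpolation=2))
L=lambda X:(R.T@(X-s["tcp_pos"]))*100
for p in[(195,200),(210,200),(202,178),(202,216)]:
    X=atz("wrist",*p,.162,s);print("tab",X,L(X))
for n,r in(("scene",(232,188,239,219)),("side",(234,168,246,206))): print(n,atz(n,(r[0]+r[2])/2,r[1]+2,.162))
# post base & jar
c=cams.calibration("wrist")
for z,p in[(.15,(425,195))]: X=atz("wrist",*p,z,s);print("cap",X,L(X))
# fork/pivot and platter
X=atz("wrist",290,172,.1,s);print("fork",X,L(X))
```

```text
tab [0.585 0.014 0.162] [ 0.309 -4.805  9.473]
tab [0.588 0.003 0.162] [ 0.313 -3.618  9.473]
tab [0.604 0.011 0.162] [ 2.055 -4.167  9.473]
tab [0.573 0.007 0.162] [-1.006 -4.32   9.473]
scene [0.582 0.005 0.162]
side [0.581 0.001 0.162]
cap [ 0.623 -0.182  0.15 ] [ 0.351 15.222 10.673]
fork [ 0.61  -0.063  0.1  ] [ 1.265  3.218 15.673]
```

View pics/c5.png

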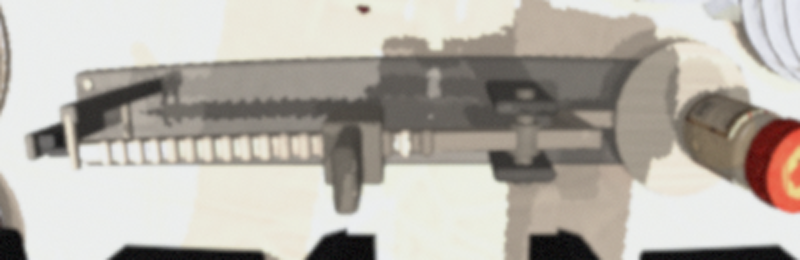

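{"api": "arm_command", "payload": {"series": [0.3,0,1,0,0,0,2,0,0,0,2,0,0,0,2,0,0,0,2,0,0,0,1.3,0,0,0,0,0,0,0,0,0]}}

```text
time_s: 11.2
tcp_pos: [0.5945, -0.0328, 0.1538]
ee_rot: [0.996, 0.094, 0.0, -0.0]
contact_force: [-0.1, -0.4, 0.1]
opening: 0.0006
grasp_force: 0.0
```

{"api": "arm_command", "payload": {"series": [0,-0.4,0,0,0,-0.3,0,0,0,-0.2,0,0,0,-0.2,0,0,0,-0.2,0,0,0,-0.2,0,0,0,-0.2,0,0,0,-0.2,0,0,0,-0.2,0,0,0,-0.2,0,0,0,-0.2,0,0]}}

```text
time_s: 12.3
tcp_pos: [0.5895, -0.0097, 0.1534]
ee_rot: [0.996, 0.093, -0.0, 0.001]
contact_force: [2.4, -5.1, -3.9]
opening: 0.0004
grasp_force: 2.4
```

{"api": "arm_command", "payload": {"series": [0,-0.1,0,0,0,-0.1,0,0]}}

```text
time_s: 12.5
tcp_pos: [0.5889, -0.0063, 0.1536]
ee_rot: [0.996, 0.093, -0.0, 0.0]
contact_force: [0.7, -1.5, -0.1]
opening: 0.0006
grasp_force: 1.1
```

{"api": "arm_command", "payload": {"series": [0,-0.1,0,0,0,-0.1,0,0]}}

```text
time_s: 12.7
tcp_pos: [0.5888, -0.0036, 0.1538]
ee_rot: [0.996, 0.094, -0.0, -0.0]
contact_force: [0.2, -0.9, -0.0]
opening: 0.0009
grasp_force: 0.5
```

{"api": "arm_command", "payload": {"series": [0,-0.1,0,0,0,-0.1,0,0]}}

```text
time_s: 12.9
tcp_pos: [0.5888, -0.0018, 0.1539]
ee_rot: [0.996, 0.094, 0.0, -0.0]
contact_force: [1.2, -2.0, -0.0]
opening: 0.0004
grasp_force: 1.1
```

{"api": "arm_command", "payload": {"series": [0,-0.1,0,0,0,-0.1,0,0,0,-0.1,0,0,0,-0.1,0,0,0,-0.1,0,0,0,-0.1,0,0,0,-0.1,0,0,0,-0.1,0,0,0,-0.1,0,0,0,-0.1,0,0]}}

```text
time_s: 13.9
tcp_pos: [0.5866, 0.0082, 0.1538]
ee_rot: [0.996, 0.094, 0.0, -0.0]
contact_force: [0.7, 0.1, 0.8]
opening: 0.0006
grasp_force: 0.2
```

{"api": "arm_command", "payload": {"series": [0,-0.1,0,0,0,-0.1,0,0,0,-0.1,0,0,0,-0.1,0,0,0,-0.1,0,0,0,-0.1,0,0,0,-0.1,0,0,0,-0.1,0,0,0,-0.1,0,0,0,-0.1,0,0]}}

```text
time_s: 14.9
tcp_pos: [0.5847, 0.0181, 0.1538]
ee_rot: [0.996, 0.094, 0.0, -0.0]
contact_force: [-0.1, -0.7, 0.6]
opening: 0.0002
grasp_force: 0.2
```

{"api": "arm_command", "payload": {"series": [0,-0.1,0,0,0,-0.1,0,0,0,-0.1,0,0,0,-0.1,0,0,0,-0.1,0,0,0,-0.1,0,0,0,-0.1,0,0,0,-0.1,0,0,0,-0.1,0,0,0,-0.1,0,0]}}

```text
time_s: 15.9
tcp_pos: [0.5828, 0.028, 0.1538]
ee_rot: [0.996, 0.094, -0.0, -0.0]
contact_force: [0.4, 0.2, 0.2]
opening: 0.0007
grasp_force: 0.2
```

{"api": "arm_command", "payload": {"series": [0,0.3,0,0,0,0.5,0,0,0,0.7,0,0,0,0,0,0,0,0,0,0,0,0,0,0,0,0,0,0,0,0,0,0]}}

```text
time_s: 16.7
tcp_pos: [0.5857, 0.0126, 0.1537]
ee_rot: [0.996, 0.094, -0.0, -0.0]
contact_force: [-0.4, 0.4, 0.2]
opening: 0.0007
grasp_force: 0.0
```

```bash
cat > look.py <<'E'
from h import *
import sys
k=sys.argv[1]
s=observe();print(s["tcp_pos"],s["time_s"])
a=cams.read_camera("scene");b=cams.read_camera("side")
cv2.imwrite(f"pics/scene{k}.png",a);cv2.imwrite(f"pics/side{k}.png",b)
cv2.imwrite(f"pics/c{k}.png",np.hstack([cv2.resize(i,None,fx=4,fy=4,interpolation=2)for i in(a[160:300,190:285],b[160:300,185:280])]))
E
python3 look.py 6
```

```text
[0.58566546 0.01263828 0.15369506] 16.7
```

View pics/c6.png

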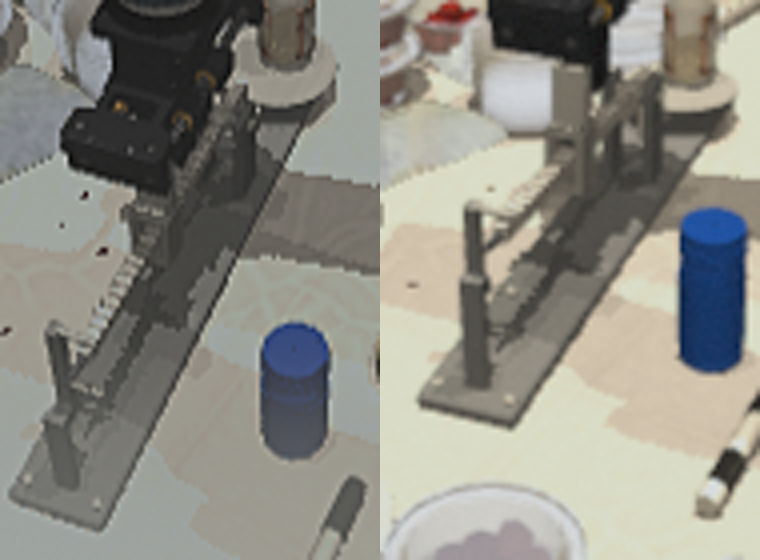

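```bash
cat > ov.py <<'E'
from h import *
import sys
k=sys.argv[1];out=[]
P=np.array([.598,-.077,.085]);y=np.array([-.19,.982,0])
for n,(x0,y0) in(("scene",(190,230)),("side",(185,200))):
    im=cv2.imread(f"pics/{n}{k}.png")[y0:y0+60,x0:x0+44];im=cv2.resize(im,None,fx=9,fy=9,interpolation=2)
    for d,z,col in((.272,0,(0,0,255)),(.268,.024,(0,255,0)),(.268,-.024,(0,255,0)),(.205,.007,(255,0,0))):
        q=(proj(n,P+y*d+[0,0,z])-[x0,y0])*9;print(n,d,z,np.round(q));cv2.circle(im,tuple(int(v)for v in q),3,col,-1)
    out.append(im)
cv2.imwrite(f"pics/ov{k}.png",np.hstack(out))
E
python3 ov.py 6
```

```text
scene 0.272 0 [171. 270.]
scene 0.268 0.024 [169. 214.]
scene 0.268 -0.024 [184. 303.]
scene 0.205 0.007 [264.  78.]
side 0.272 0 [249. 254.]
side 0.268 0.024 [251. 176.]
side 0.268 -0.024 [258. 315.]
side 0.205 0.007 [340. 115.]
```

View pics/ov6.png

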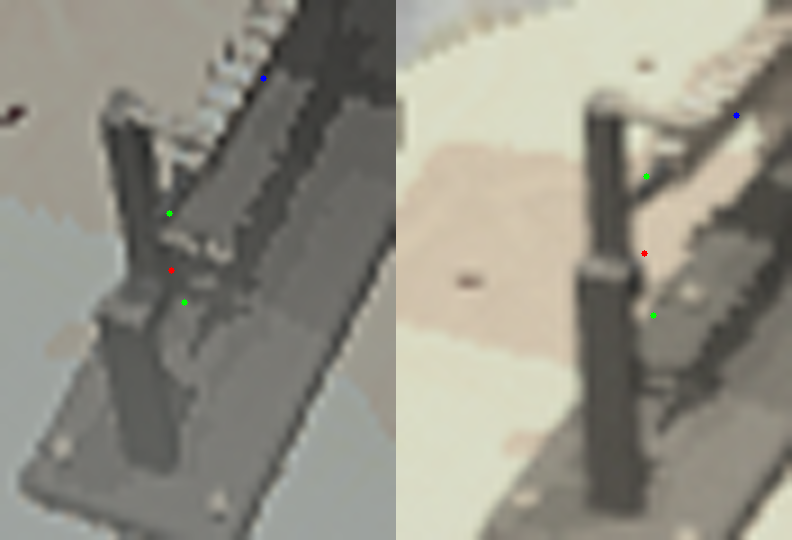

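```bash
cat > cmp.py <<'E'
from h import *
import sys
out=[]
for n,(x0,y0) in(("scene",(195,236)),("side",(200,200))):
    r=[]
    for k in sys.argv[2:]:
        im=cv2.imread(f"pics/{n}{k}.png")[y0:y0+37,x0:x0+33];r.append(cv2.resize(im,None,fx=8,fy=8,interpolation=2)[:296,:264])
    out.append(np.hstack(r))
cv2.imwrite(f"pics/cmp{sys.argv[1]}.png",np.vstack(out)[:600,:800])
E
python3 cmp.py a 0 4 6
```

```text
(no output)
```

View pics/cmpa.png

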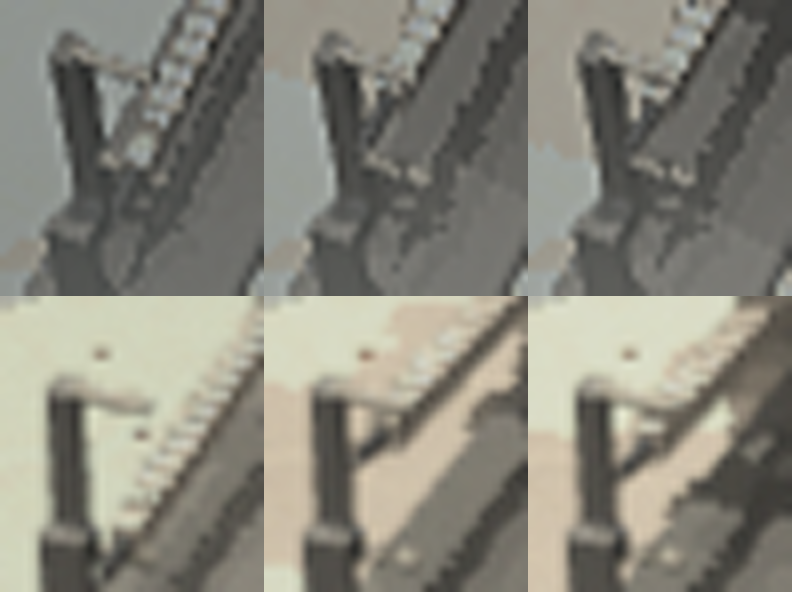

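The comparison shows the narrow post as fixed. The pointer is down in frame 0 and fully up in frame 4. In frame 6 it is a pixel or two below its top stop, so about 2–3 notches remain. I've used all 10 views, so I'll follow the tilt by number, using the red cap's centroid.

```bash
cat > cap.py <<'E'
from h import *
def cap(im,box):
    x0,y0,x1,y1=box;c=im[y0:y1,x0:x1].astype(int);m=(c[...,2]-c[...,1]>50)&(c[...,2]-c[...,0]>50)
    w=np.where(m,1,0);yy,xx=np.nonzero(m)
    return (round(xx.mean()+x0,2),round(yy.mean()+y0,2),xx.min()+x0,xx.max()+x0,yy.min()+y0,yy.max()+y0,len(xx)) if len(xx) else None
B={"scene":(250,130,285,175),"side":(250,130,285,175)}
def rot(dth):
    P=np.array([.598,-.077,.085]);y=np.array([-.19,.982,0]);r={}
    a,b=-.115,.054+.0
    th=dth;yy=a*np.cos(th)-b*np.sin(th);zz=a*np.sin(th)+b*np.cos(th)
    return P+y*yy+[0,0,zz]
if __name__=="__main__":
    import sys
    for k in sys.argv[1:]:
        for n in B: print(k,n,cap(cv2.imread(f"pics/{n}{k}.png"),B[n]))
    for n in B:
        for th in(.09,.045,0,-.045): print(n,th,np.round(proj(n,rot(th)),2),np.round(proj(n,rot(th))-proj(n,rot(.09)),2))
E
python3 cap.py 4 6
```

```text
4 scene (np.float64(261.75), np.float64(149.07), np.int64(256), np.int64(268), np.int64(145), np.int64(156), 81)
4 side (np.float64(262.62), np.float64(153.31), np.int64(257), np.int64(269), np.int64(149), np.int64(158), 112)
6 scene (np.float64(261.68), np.float64(148.55), np.int64(255), np.int64(268), np.int64(144), np.int64(154), 76)
6 side (np.float64(262.58), np.float64(152.69), np.int64(256), np.int64(269), np.int64(148), np.int64(157), 111)
scene 0.09 [261.11 151.97] [0. 0.]
scene 0.045 [260.88 151.13] [-0.23 -0.84]
scene 0 [260.62 150.36] [-0.49 -1.61]
scene -0.045 [260.34 149.65] [-0.77 -2.31]
side 0.09 [261.69 153.54] [0. 0.]
side 0.045 [261.5  152.29] [-0.18 -1.24]
side 0 [261.29 151.1 ] [-0.39 -2.44]
side -0.045 [261.06 149.95] [-0.63 -3.58]
```

{"api": "arm_command", "payload": {"series": [0,-0.6,0,0,0,-0.5,0,0,0,-0.3,0,0,0,-0.1,0,0,0,-0.1,0,0,0,-0.1,0,0,0,-0.1,0,0,0,-0.1,0,0]}}

```text
time_s: 17.6
tcp_pos: [0.5821, 0.0299, 0.1535]
ee_rot: [0.996, 0.093, -0.0, 0.001]
contact_force: [1.8, -5.0, -3.2]
opening: 0.0004
grasp_force: 2.6
```

{"api": "arm_command", "payload": {"series": [0,-0.1,0,0,0,-0.1,0,0,0,-0.1,0,0]}}

```text
time_s: 17.9
tcp_pos: [0.5814, 0.0343, 0.1536]
ee_rot: [0.996, 0.094, -0.0, -0.0]
contact_force: [-0.6, -1.9, -1.3]
opening: 0.0007
grasp_force: 0.9
```

{"api": "arm_command", "payload": {"series": [0,-0.1,0,0,0,-0.1,0,0,0,-0.1,0,0]}}

```text
time_s: 18.2
tcp_pos: [0.581, 0.0378, 0.1538]
ee_rot: [0.996, 0.094, 0.0, -0.0]
contact_force: [-0.1, -0.1, -0.1]
opening: 0.0007
grasp_force: 0.2
```

```bash
python3 look.py 7 && python3 cap.py 7 | head -2
```

```text
[0.58103491 0.03775865 0.15381467] 18.2
7 scene (np.float64(261.58), np.float64(147.94), np.int64(255), np.int64(268), np.int64(144), np.int64(152), 81)
7 side (np.float64(262.25), np.float64(151.62), np.int64(256), np.int64(268), np.int64(147), np.int64(157), 118)
```

{"api": "arm_command", "payload": {"series": [0,0.3,0,0,0,0.6,0,0,0,0.6,0,0,0,0,0,0,0,0,0,0,0,0,0,0,0,0,0,0,0,0,0,0]}}

```text
time_s: 19.1
tcp_pos: [0.5838, 0.0225, 0.1537]
ee_rot: [0.996, 0.094, -0.0, -0.0]
contact_force: [0.5, -0.2, -0.1]
opening: 0.0004
grasp_force: 0.0
```

```bash
python3 look.py 8 && python3 cap.py 8 | head -2; python3 look.py 8b && python3 cap.py 8b | head -2
```

```text
[0.58379763 0.02247313 0.15371425] 19.1
8 scene (np.float64(261.75), np.float64(148.17), np.int64(255), np.int64(268), np.int64(144), np.int64(155), 89)
8 side (np.float64(262.3), np.float64(151.99), np.int64(256), np.int64(268), np.int64(147), np.int64(157), 115)
[0.58381233 0.02240079 0.1537056 ] 19.2
8b scene (np.float64(261.68), np.float64(148.18), np.int64(255), np.int64(268), np.int64(144), np.int64(155), 90)
8b side (np.float64(262.3), np.float64(151.99), np.int64(256), np.int64(268), np.int64(147), np.int64(157), 115)
```

{"api": "arm_command", "payload": {"series": [0,-0.6,0,0,0,-0.5,0,0,0,-0.3,0,0,0,-0.1,0,0,0,-0.1,0,0,0,-0.1,0,0,0,-0.1,0,0,0,-0.1,0,0]}}

```text
time_s: 20.1
tcp_pos: [0.5804, 0.0399, 0.1536]
ee_rot: [0.996, 0.093, 0.0, 0.001]
contact_force: [1.8, -3.3, -3.5]
opening: 0.0004
grasp_force: 2.0
```

{"api": "arm_command", "payload": {"series": [0,-0.1,0,0,0,-0.1,0,0,0,-0.1,0,0]}}

```text
time_s: 20.4
tcp_pos: [0.5798, 0.0433, 0.1536]
ee_rot: [0.996, 0.093, -0.0, 0.0]
contact_force: [1.5, -2.7, -1.5]
opening: 0.0003
grasp_force: 1.2
```

{"api": "arm_command", "payload": {"series": [0,-0.1,0,0,0,-0.1,0,0,0,-0.1,0,0]}}

```text
time_s: 20.7
tcp_pos: [0.579, 0.0476, 0.1538]
ee_rot: [0.996, 0.094, -0.0, -0.0]
contact_force: [0.1, -0.2, -0.2]
opening: 0.0007
grasp_force: 0.3
```

{"api": "arm_command", "payload": {"series": [0,0.3,0,0,0,0.6,0,0,0,0.6,0,0,0,0,0,0,0,0,0,0,0,0,0,0,0,0,0,0,0,0,0,0]}}

```text
time_s: 21.5
tcp_pos: [0.5819, 0.0323, 0.1537]
ee_rot: [0.996, 0.094, -0.0, -0.0]
contact_force: [-0.4, -0.4, -0.5]
opening: 0.0005
grasp_force: 0.0
```

```bash
python3 look.py 9 && python3 cap.py 9 | head -2
```

```text
[0.58193674 0.03228616 0.15370412] 21.5
9 scene (np.float64(261.51), np.float64(147.56), np.int64(255), np.int64(268), np.int64(143), np.int64(154), 81)
9 side (np.float64(262.23), np.float64(151.26), np.int64(256), np.int64(268), np.int64(147), np.int64(156), 117)
```

Run:
```python
from h import *
for k in["0","4","6","8","9"]:
    g=cv2.cvtColor(cv2.imread(f"pics/side{k}.png"),6)
    print(k,g[214:240,213:216].mean(1).astype(int))
P=np.array([.598,-.077,.085]);y=np.array([-.19,.982,0])
for z in(.024,.0025,0,-.0055,-.024):print(z,proj("side",P+y*.262+[0,0,z]))
```

```text
0 [164 205 207 208 209 208 207 207 208 209 207 199 194 204 189 146 126 107
  80  80  89 112 131 134 131 125]
4 [138 145 119  91  80 113 169 191 195 196 194 194 193 193 192 193 178 145
 132 120 127 128 130 125 123 122]
6 [137 166 190 131 109  89  96 140 186 200 198 197 198 197 197 195 180 147
 135 122 129 124 124 125 125 124]
8 [173 211 187 171 191 131 114  86  96 134 174 197 197 195 189 191 181 146
 130 122 129 125 125 125 125 125]
9 [171 209 204 198 173 171 183 129 112  91  87 122 172 191 181 161 153 136
 132 121 129 125 125 126 125 126]
0.024 [213.83288326 218.35932597]
0.0025 [214.17670096 225.34118613]
0 [214.21626428 226.14459303]
-0.0055 [214.30300276 227.90597971]
-0.024 [214.59175849 233.7697037 ]
```

{"api": "arm_command", "payload": {"series": [0,-0.6,0,0,0,-0.5,0,0,0,-0.3,0,0,0,-0.1,0,0,0,-0.1,0,0,0,-0.1,0,0,0,-0.1,0,0,0,-0.1,0,0]}}

```text
time_s: 22.4
tcp_pos: [0.5784, 0.0506, 0.1537]
ee_rot: [0.996, 0.093, -0.0, 0.0]
contact_force: [0.2, -1.1, 0.2]
opening: 0.0007
grasp_force: 0.0
```

{"api": "arm_command", "payload": {"series": [0,-0.1,0,0,0,-0.1,0,0,0,-0.1,0,0]}}

```text
time_s: 22.7
tcp_pos: [0.5781, 0.052, 0.1535]
ee_rot: [0.996, 0.093, 0.0, 0.001]
contact_force: [1.2, -3.8, -3.1]
opening: 0.0007
grasp_force: 2.3
```

{"api": "arm_command", "payload": {"series": [0,-0.1,0,0,0,-0.1,0,0,0,-0.1,0,0]}}

```text
time_s: 23.0
tcp_pos: [0.5772, 0.0571, 0.1537]
ee_rot: [0.996, 0.094, -0.0, -0.0]
contact_force: [0.1, -1.7, -0.2]
opening: 0.0006
grasp_force: 0.6
```

{"api": "arm_command", "payload": {"series": [0,0.3,0,0,0,0.6,0,0,0,0.6,0,0,0,0,0,0,0,0,0,0,0,0,0,0,0,0,0,0,0,0,0,0]}}

```text
time_s: 23.8
tcp_pos: [0.5801, 0.0421, 0.1537]
ee_rot: [0.996, 0.094, -0.0, -0.0]
contact_force: [-0.5, 0.1, 0.6]
opening: 0.0003
grasp_force: 0.0
```

```bash
python3 look.py 10 && python3 cap.py 10 | head -2
python3 - <<'E'
from h import *
P=np.array([.598,-.077,.085]);y=np.array([-.19,.982,0]);x=np.array([.982,.19,0])
for k in["0","4","9","10"]:
    g=cv2.cvtColor(cv2.imread(f"pics/side{k}.png"),6)
    print(k,g[214:240,213:216].mean(1).astype(int));print(k,g[214:240,211:213].mean(1).astype(int))
def loc(X): X=X-P;return np.round(np.array([X@x,X@y,X[2]])*1000,1)
print("widetop",loc(tri(ray("scene",204.7,263.1),ray("side",208.6,229.4))))
print("widefoot",loc(atz("scene",206.7,281.5,.012)),loc(atz("side",209.3,255.8,.012)))
E
```

```text
[0.58005481 0.04212373 0.15368364] 23.8
10 scene (np.float64(261.21), np.float64(147.08), np.int64(255), np.int64(268), np.int64(143), np.int64(151), 85)
10 side (np.float64(262.04), np.float64(150.37), np.int64(256), np.int64(268), np.int64(146), np.int64(155), 119)
0 [164 205 207 208 209 208 207 207 208 209 207 199 194 204 189 146 126 107
  80  80  89 112 131 134 131 125]
0 [205 208 207 202 193 197 197 192 185 186 186 186 187 183 162 120  97  76
  64  85 104  90  81 103 106  97]
4 [138 145 119  91  80 113 169 191 195 196 194 194 193 193 192 193 178 145
 132 120 127 128 130 125 123 122]
4 [188 188 187 170 123  85 102 142 175 173 173 174 174 171 153 119  93  75
  84 124 149 129 110 105 105  91]
9 [171 209 204 198 173 171 183 129 112  91  87 122 172 191 181 161 153 136
 132 121 129 125 125 126 125 126]
9 [214 216 216 212 195 188 185 180 173 158 115  86 102 133 155 123  96  77
  87 128 152 127 101  98 101  91]
10 [160 201 202 202 201 196 183 191 183 132 117  92  94 127 155 155 151 131
 130 122 128 125 126 126 125 126]
10 [207 216 216 211 201 201 189 183 174 175 174 158 120  96  98 117  96  76
  87 128 152 126 101  98 100  92]
widetop [  4.4 287.1   5. ]
widefoot [  2.8 297.  -73. ] [  2.6 294.8 -73. ]
```

Run:
```python
from h import *
P=np.array([.598,-.077,.085]);y=np.array([-.19,.982,0]);x=np.array([.982,.19,0])
for n,cols in(("side",(212,214.5)),):
    for lat in(0,.0035):
        for z in(-.0055,-.0005,.0055):
            q=np.array([proj(n,P+x*lat+y*d+[0,0,z])for d in(.24,.25,.26,.268)]);print(lat,z,q.round(1).tolist())
```

```text
0 -0.0055 [[217.7, 223.5], [216.2, 225.5], [214.6, 227.5], [213.3, 229.1]]
0 -0.0005 [[217.7, 221.9], [216.1, 223.9], [214.5, 225.9], [213.3, 227.5]]
0 0.0055 [[217.6, 220.0], [216.0, 222.0], [214.4, 224.0], [213.2, 225.6]]
0.0035 -0.0055 [[216.5, 223.2], [215.0, 225.2], [213.4, 227.2], [212.1, 228.9]]
0.0035 -0.0005 [[216.4, 221.6], [214.9, 223.6], [213.3, 225.6], [212.0, 227.3]]
0.0035 0.0055 [[216.4, 219.7], [214.8, 221.7], [213.2, 223.7], [211.9, 225.3]]
```

{"api": "arm_command", "payload": {"series": [0,0,-1,0,0,0,-2,0,0,0,-3,0,0,0,-3,0,0,0,-3,0,0,0,0,0,0,0,0,0,0,0,0,0,0,0,0,0,0,0,0,0]}}

```text
time_s: 24.9
tcp_pos: [0.5796, 0.0418, 0.2728]
ee_rot: [0.996, 0.094, -0.001, 0.0]
contact_force: [0.2, -0.0, 0.3]
opening: 0.0006
grasp_force: 0.0
```

```bash
python3 look.py 11 && python3 cap.py 11 | head -2
python3 - <<'E'
from h import *
for n,r,cs in(("side",slice(214,240),((211,213),(213,216))),("scene",slice(244,276),((206,208),(208,210)))):
  for k in["0","4","9","11"]:
    g=cv2.cvtColor(cv2.imread(f"pics/{n}{k}.png"),6)
    for a,b in cs: print(n,k,a,*g[r,a:b].mean(1).astype(int))
E
```

```text
[0.57960726 0.04184417 0.27276255] 24.9
11 scene (np.float64(261.25), np.float64(147.04), np.int64(255), np.int64(268), np.int64(143), np.int64(151), 85)
11 side (np.float64(262.04), np.float64(150.37), np.int64(256), np.int64(268), np.int64(146), np.int64(155), 119)
side 0 211 205 208 207 202 193 197 197 192 185 186 186 186 187 183 162 120 97 76 64 85 104 90 81 103 106 97
side 0 213 164 205 207 208 209 208 207 207 208 209 207 199 194 204 189 146 126 107 80 80 89 112 131 134 131 125
side 4 211 188 188 187 170 123 85 102 142 175 173 173 174 174 171 153 119 93 75 84 124 149 129 110 105 105 91
side 4 213 138 145 119 91 80 113 169 191 195 196 194 194 193 193 192 193 178 145 132 120 127 128 130 125 123 122
side 9 211 214 216 216 212 195 188 185 180 173 158 115 86 102 133 155 123 96 77 87 128 152 127 101 98 101 91
side 9 213 171 209 204 198 173 171 183 129 112 91 87 122 172 191 181 161 153 136 132 121 129 125 125 126 125 126
side 11 211 191 194 193 187 186 203 204 197 183 182 171 161 134 101 99 109 92 75 85 125 149 124 100 96 98 91
side 11 213 156 193 192 195 198 194 182 180 174 131 112 91
[... 290 characters left out ...]
ne 4 206 94 101 105 87 79 83 82 68 78 79 87 82 86 72 76 77 81 93 90 88 89 79 82 85 86 84 84 85 87 88 89 90
scene 4 208 136 120 159 124 121 105 87 74 76 80 102 122 123 77 74 74 76 77 76 86 93 102 110 112 120 120 117 102 89 92 91 92
scene 9 206 97 105 108 89 79 82 81 69 63 66 76 92 87 79 86 84 84 96 93 90 92 82 85 88 89 87 86 88 90 91 92 93
scene 9 208 143 130 165 162 160 154 162 144 127 98 82 94 80 76 77 77 78 79 80 88 97 106 115 114 115 121 123 105 93 96 95 94
scene 11 206 94 102 104 85 76 79 78 66 60 64 71 85 86 71 76 80 87 93 91 89 89 79 83 86 88 85 85 86 88 89 90 91
scene 11 208 129 128 161 158 158 159 160 149 122 98 98 110 95 91 76 79 75 77 77 86 94 103 112 112 112 112 110 97 91 94 93 91
```

```bash
python3 -c "
from h import *
print(job.close_job())"
```

```text
the job is handed in; nothing more can be done
None
```

The salt jar stands released on the platter, the poise is set so the pointer is level with the lug by my estimate (1 to 5 mm low, limit 5.5 mm), the arm is clear, and the job is handed in; no verdict came back.

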